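Empty the bar chute into a bin

TASK

Set the grey bin down on the table under the lower end of the chute and let go of it; then draw the red stop plate straight out of its guide so that all four wrapped bars slide into the bin, and stand the plate in the empty half of the green tool caddy, lowering it in rather than dropping it. Leave the bottle, the carton and the roll of tape where they are.

Things in the scene. Friction and masses are not known exactly. Their poses are not given: they have to be found in the camera images.
- chute: Fixed sloping metal chute on grey legs: open channel 36 mm wide inside, 46 outside, walls 30 mm high, sloping 32 degrees, slick, so the bars slide off by themselves. Origin on the table straight below the gate; x level, pointing uphill (bars come off the lip in -x), y across, z up. Legs and foot plate (80 mm wide, 8 mm high) only at x above -15 mm.
- chute_lip (a point): Lower edge of the chute's floor, mid-width, 81 mm from the chute's origin in its -x, 90 mm above the table; the floor's underside there is 86 mm above the table. Axes as the chute.
- gate_foot (a point): Chute floor at the gate, 140 mm above the table; axes as the chute. The blue guide here is square to the slope: its well leans 32 degrees from vertical, top towards -x. Well: 17 mm along the slope, 59 across, 70 deep (mouth to floor). Two side cheeks (70 mm over all, 33 along the slope) rise to 100 mm from the floor: fingers fit only on the plate's uphill and downhill faces, pointing down along it.
- plate_mid (a point): Centre of the red stop plate, loose slab 14 x 56 x 125 mm (own x, y, z), 0.18 kg nominal. Starts in the gate's well, foot on the chute floor, own z (towards its head) leaning 32 degrees, own x uphill; comes out only along its z. From this point along +z: well mouth 7.5 mm, cheek tops 37.5, head 62.5. Both broad faces are free from mouth to head.
- bin_mid (a point): Centre of the grey open bin, loose, 160 x 96 x 60 mm outside (x, y, z), walls 4 mm, 0.4 kg nominal; 30 mm above its underside; z up. A black grip lug is on its -x end wall.
- bin_lug (a point): Grip point of the bin's lug: 12 mm thick (bin x), 44 wide (bin y), its top 95 mm above the bin's underside, 35 above the rim. The point is mid-thickness, 82 mm from the bin's centre in -x, 78 mm above the underside; axes as the bin. Fingers can straddle it along bin x (one inside the bin, one outside).
- caddy_slot (a point): Centre of the mouth of the empty (+x) half of a fixed green caddy, 80 mm above the table. Caddy 172 x 52 x 80 mm (x, y, z), walls and floor 5 mm; the empty half is 79 x 42 mm inside (x, y), 75 deep; z up. The other half (centre 86 mm away in -x) holds upright tools up to 125 mm above the table.
- bottle: White bottle, diameter 60 mm, 180 mm high, bystander; origin at the centre of its underside, z up.
- carton: Small brown carton standing upright, 70 x 50 x 100 mm, bystander; origin at the centre of its underside, z up.
- tape: Roll of brown packing tape lying flat, diameter 80 mm, 48 mm high, bystander; origin at the centre of its underside, z up.
- bar0: Yellow wrapped bar with a white band, loose, 38 x 30 x 24 mm (own x, y, z), 0.05 kg nominal; origin at its centre. The four bars start in a row in the chute, resting against the uphill face of the stop plate.
- bar1: Yellow wrapped bar with a white band, loose, 38 x 30 x 24 mm (own x, y, z), 0.05 kg nominal; origin at its centre. The four bars start in a row in the chute, resting against the uphill face of the stop plate.
- bar2: Yellow wrapped bar with a white band, loose, 38 x 30 x 24 mm (own x, y, z), 0.05 kg nominal; origin at its centre. The four bars start in a row in the chute, resting against the uphill face of the stop plate.
- bar3: Yellow wrapped bar with a white band, loose, 38 x 30 x 24 mm (own x, y, z), 0.05 kg nominal; origin at its centre. The four bars start in a row in the chute, resting against the uphill face of the stop plate.
There are look-alikes about, which are no part of the job. Of the things like the part that bears plate_mid, leave any that is yellow; of the rest the larger one is meant. Several things look just like the part that bears bin_mid: the one meant starts farthest to the robot's right.

How it is judged:
By the outcome, as a careful person would: the job done as asked, in the order asked, and still so for the second after the job is handed in, with the robot touching nothing.
It also fails if it takes over 58 s, if anything falls off the work surface, if the arm or the gripper's body presses on something with over 40 N, if the wrist force passes 120 N, or if a joint passes its speed limit or range.

ROBOT

A 7-joint arm with a two-finger parallel gripper is mounted at the origin on the work surface. World frame = base frame: x ahead of the robot, y to its left, z up, the work surface at z = 0. Lengths are in m, angles in rad, forces in N, time in s.
With the tool pointing down it reaches from about 0.425 to 0.875 m from the base axis. Payload 4.7 kg.
Tool frame: the origin (TCP) lies between the finger pads; the fingertips stand 11 mm ahead of it and the grasp point (between the pads) lies 8 mm behind it; z points along the fingers, y is the line along which they close (so a half turn about z gives the same grasp; the last joint's range is limited). The gripper opens to 85 mm and grips with 20 to 120 N. Pads are 22 mm wide; open, the fingers measure 114 mm over their backs; the gripper's body (76 mm by 85 mm) begins 54 mm behind the grasp point. The pads swing forward as they close: fully open they stand 13 mm farther back than shut.
Start: joints at [1.255, 0.321, -0.07, 1.45, 0.023, 1.371, -0.057], TCP at [0.21, -0.615, 0.219] pointing down, gripper open.
Joint ranges: [-2.86, 2.86], [-0.3, 2.09], [-1.38, 1.24], [0.06, 2.45], [-1.56, 4.7], [0.09, 2.05], [-2.69, 2.69]. Speed limits (rad/s): [2.57, 2.57, 3.14, 3.14, 3.14, 3.14, 3.14].

INTERFACE

Orientations are given as a rotation vector (axis times angle).
In Python, from workcell import ctrl, jaws, telemetry, eyes, job, cut_out gives the robot as it stands. The module is installed in compiled form; this text tells all that it offers. Calls block until the motion is done:
- ctrl.goto(position, orientation): joint-space move of the TCP to a pose.
- ctrl.movel(position, orientation=None, feed=0.15, f_stop=None): straight line of the TCP; orientation=None keeps the orientation; feed is the mean speed in m/s. With f_stop (N) it stops when the force on the tool has changed by that much, and returns True; else False.
- ctrl.move_joints(angles): joint-space move.
- jaws.ungrasp() and jaws.grasp(grasp_force=None): open the fingers fully, or close them until they stop; grasp_force is the grip in N (None keeps the last).
- ctrl.dwell(seconds).
- ctrl.inverse_kinematics(position, orientation): joint angles nearest the present ones, or None.
- telemetry.observe(): the state.
- eyes.capture(name): name is "scene" or "top"; returns the picture (420x560x3 uint8, red, green, blue); there is no depth.
- eyes.get_calibration(name): a dict with "camera_matrix" (3x3 intrinsics, pixels), "camera_from_world" (4x4, takes a point from world to camera coordinates). Camera axes: x right, y up, looking along -z (the intrinsics and any distortion apply to the point x, -y, -z); pixel columns grow to the right and rows downward; lengths in m; the calibration is good to about 2 mm. A picture is of the moment at which its call begins. get_calibration takes no time and is no camera call.
A pose or a line that the arm cannot do raises ctrl.Unreachable and nothing moves.
- job.close_job(): hands the job in; it is judged then, once.
Trained networks look in the newest picture that a camera, given by its name, has taken for a name from the list of things; names that differ only in an ending like _2 or _b are one class to them, and where a whole thing is asked for, a point or a joint stands for the part that bears it (a point fixed in the world has none). Each returns a list of dicts, best first, with "p" (0 to 1); they miss things now and then, are a little off and sometimes report something else, mostly with a low value. They report only what shows in the picture. A call takes as long as a camera call. They do not tell look-alikes from the thing itself.
- cut_out(camera, query): "pixels" (420x560 bool, what is visible of it) and "position" ([column, row] in pixels, amid what is visible of it).
The state is a dict: "time": time; "joints": joint angles; "joint_vel": joint speeds; "joint_efforts": joint torques, N m; "tool_pos": TCP position; "ee_rot": TCP orientation; "ft_force": force on the tool from outside, world axes, zero at the start; "torque": the same for the moment, N m; "width": opening from 0.0 (shut) to 1.0 (fully open); "grip_force": force on a finger pad.
Only numpy, scipy, OpenCV 4.12 (cv2) and the standard library are available. Lean on these libraries where they do the work, as an engineer would, in place of code of your own. Each camera call takes 0.05 s, during which the arm holds its last target. There are 200 camera calls.

## Working session

There is one attempt and no reset: what is moved stays moved. The work goes in short steps, each a Python script; the robot and the scene stay as the last script left them, time stands still between calls to the robot, and variables do not carry over. Pictures are saved under pics/ and viewed, at most 10 in all, crops included, and the job is handed in when it is done.

```bash
mkdir -p pics
python3 - <<'E'
from workcell import ctrl,jaws,telemetry,eyes,job,cut_out
import cv2,numpy as np
for n in("scene","top"):
    im=eyes.capture(n); cv2.imwrite(f"pics/{n}0.png",im[:,:,::-1])
    c=eyes.get_calibration(n); print(n,{k:(np.round(v,4).tolist() if hasattr(v,'tolist') or isinstance(v,list) else v) for k,v in c.items()})
    for q in("chute","plate_mid","bin_mid","bin_lug","caddy_slot","gate_foot","chute_lip","bottle","carton","tape"):
        r=cut_out(n,q); print(n,q,[(round(d["p"],2),np.round(d["position"]).tolist(),int(d["pixels"].sum())) for d in r])
s=telemetry.observe(); print(s["time"],s["ee_rot"],s["width"])
E
```

```text
scene {'camera_matrix': [[445.3133, 0.0, 277.1408], [0.0, 445.3133, 217.631], [0.0, 0.0, 1.0]], 'camera_from_world': [[-0.107, 0.9941, -0.0153, -0.0306], [-0.8226, -0.0798, 0.5631, 0.3797], [0.5585, 0.0728, 0.8263, -1.7459], [0.0, 0.0, 0.0, 1.0]]}
scene chute [(0.73, [264.0, 291.0], 2336)]
scene plate_mid [(0.93, [215.0, 290.0], 382), (0.79, [316.0, 181.0], 534), (0.61, [253.0, 220.0], 424)]
scene bin_mid [(0.98, [354.0, 239.0], 2055), (0.77, [428.0, 250.0], 2292)]
scene bin_lug [(0.84, [358.0, 240.0], 2000), (0.84, [429.0, 251.0], 2205), (0.33, [262.0, 291.0], 2018)]
scene caddy_slot [(0.9, [161.0, 219.0], 1464)]
scene gate_foot [(0.91, [261.0, 287.0], 2294), (0.33, [325.0, 297.0], 811)]
scene chute_lip [(0.62, [260.0, 292.0], 2301)]
scene bottle [(0.59, [148.0, 266.0], 778)]
scene carton [(0.72, [328.0, 299.0], 803)]
scene tape [(0.74, [185.0, 177.0], 517)]
top {'camera_matrix': [[490.5909, 0.0, 280.9523], [0.0, 490.5909, 209.0439], [0.0, 0.0, 1.0]], 'camera_from_world': [[0.0015, -1.0, -0.0074, 0.1153], [0.9961, 0.0008, 0.0877, -0.522], [-0.0877, -0.0075, 0.9961, -1.3167], [0.0, 0.0, 0.0, 1.0]]}
top chute [(0.91, [300.0, 129.0], 2331), (0.39, [298.0, 99.0], 249)]
top plate_mid [(0.85, [355.0, 131.0], 505), (0.76, [317.0, 160.0], 349)]
top bin_mid [(0.91, [120.0, 193.0], 2568), (0.8, [199.0, 206.0], 2432)]
top bin_lug [(0.89, [200.0, 203.0], 2402), (0.78, [122.0, 196.0], 2536)]
top caddy_slot [(0.82, [424.0, 207.0], 1853)]
top gate_foot [(0.72, [298.0, 133.0], 2340)]
top chute_lip [(0.66, [425.0, 209.0], 1752), (0.61, [296.0, 131.0], 1921)]
top bottle [(0.96, [427.0, 131.0], 731)]
top carton [(0.76, [228.0, 124.0], 716)]
top tape [(0.81, [418.0, 282.0], 862)]
1.1 [ 3.09884801e+00  5.15723693e-01 -3.30593900e-05] 1.0021243395814987
```

View pics/scene0.png

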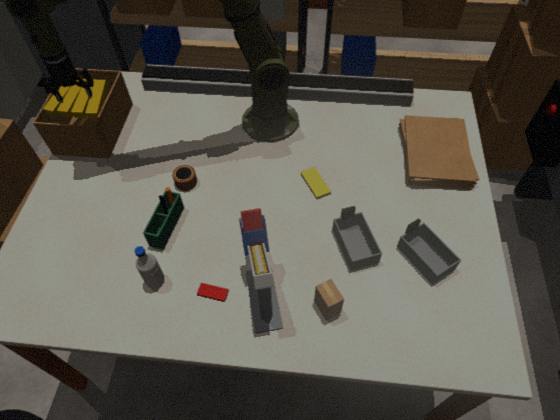

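View pics/top0.png

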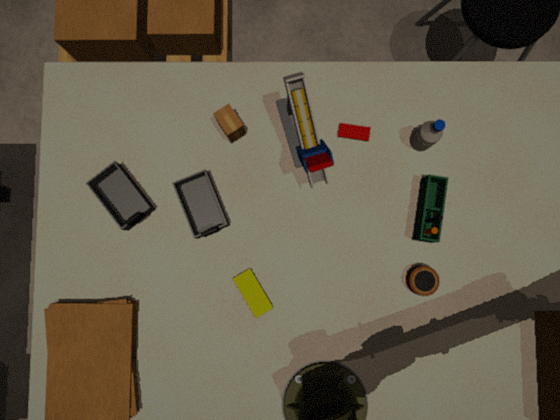

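The scene picture shows the chute at (262,290) with the red plate in the blue guide at (253,220). A smaller red block lies on the table at (213,292) and a yellow one at (316,181).

- **Bins:** in the top view they are at (120,193) and (200,206). Image right is the robot's right (-y), so the bin meant is (200,206).
- **Plates:** red at (317,160) in the guide, red at (355,131) on the table, and yellow at (253,293). The one in the guide is the larger red one, so that is the plate meant.

I'll fit the poses and confirm in an enlarged crop.

```bash
cat > fit.py <<'E'
import numpy as np, cv2
from scipy.optimize import minimize
from workcell import eyes,cut_out
C={n:eyes.get_calibration(n) for n in("scene","top")}
def proj(n,P):
    P=np.atleast_2d(P); T=np.array(C[n]["camera_from_world"]); K=np.array(C[n]["camera_matrix"])
    c=P@T[:3,:3].T+T[:3,3]; c=c*[1,-1,-1]; u=c@K.T; return u[:,:2]/u[:,2:]
def rz(a): return np.array([[np.cos(a),-np.sin(a),0],[np.sin(a),np.cos(a),0],[0,0,1]])
def box(x,y,z): return np.array([[a,b,c] for a in x for b in y for c in z])
S=np.radians(32)
def slope(P,z0=.14): # (along slope uphill, across, normal) from gate floor -> chute frame
    R=np.array([[np.cos(S),0,-np.sin(S)],[0,1,0],[np.sin(S),0,np.cos(S)]]); return P@R.T+[0,0,z0]
BIN=[box((-.08,.08),(-.048,.048),(0,.06)),box((-.088,-.076),(-.022,.022),(.0,.095))]
CAD=[box((-.086,.086),(-.026,.026),(0,.08))]
# guide + plate in the chute frame
GUI=[slope(box((-.0165,.0165),(-.035,-.0295),(0,.1))),slope(box((-.0165,.0165),(.0295,.035),(0,.1))),
     slope(box((-.0165,.0165),(-.035,.035),(0,.07))),slope(box((-.007,.007),(-.028,.028),(0,.125)))]
U=4
def render(n,parts,p):
    m=np.zeros((420*U,560*U),np.uint8)
    for P in parts:
        q=proj(n,P@rz(p[2]).T+[p[0],p[1],0]); h=cv2.convexHull(((q+.5)*U-.5).astype(np.float32))
        cv2.fillConvexPoly(m,np.round(h).astype(np.int32),1)
    return m
def fit(parts,masks,p0):
    M={n:cv2.resize(m.astype(np.uint8),None,fx=U,fy=U,interpolation=cv2.INTER_NEAREST) for n,m in masks.items()}
    def f(p):
        s=0
        for n,m in M.items():
            r=render(n,parts,p); s+=1-(r&m).sum()/max(1,(r|m).sum())
        return s
    best=None
    for a in p0[2]:
        r=minimize(f,[p0[0],p0[1],a],method="Nelder-Mead",options=dict(initial_simplex=np.array([p0[0],p0[1],a])+np.array([[0,0,0],[.02,0,0],[0,.02,0],[0,0,.2]]),xatol=2e-4,fatol=1e-4))
        if best is None or r.fun<best.fun: best=r
    return best.x,best.fun
def ground(n,px,z):
    T=np.array(C[n]["camera_from_world"]);K=np.array(C[n]["camera_matrix"])
    d=np.linalg.inv(K)@[px[0],px[1],1]*[1,-1,-1]; d=T[:3,:3].T@d; o=-T[:3,:3].T@T[:3,3]; return o+d*(z-o[2])/d[2]
E
cat > a.py <<'E'
from fit import *
im={n:eyes.capture(n) for n in C}
def near(n,q,px): return min(cut_out(n,q) or cut_out(n,q),key=lambda d:np.hypot(*(np.array(d["position"])-px)))["pixels"]
ang=np.arange(0,2*np.pi,np.pi/4)
res={}
res["bin"]=fit(BIN,{"top":near("top","bin_mid",(200,206)),"scene":near("scene","bin_mid",(354,240))},[*ground("top",(200,206),.03)[:2],ang])
res["cad"]=fit(CAD,{"top":near("top","caddy_slot",(428,210)),"scene":near("scene","caddy_slot",(161,219))},[*ground("top",(428,210),.04)[:2],ang[:4]])
gm={}
for n,(c,r) in {"top":(316,158),"scene":(253,230)}.items():
    h=cv2.cvtColor(im[n],cv2.COLOR_RGB2HSV).astype(int); H,s,v=h[...,0],h[...,1],h[...,2]
    m=(s>110)&(v>40)&(((H>100)&(H<135))|(H<6)|(H>172))
    w=np.zeros_like(m); w[r-32:r+36,c-24:c+24]=1; gm[n]=m&w
res["gate"]=fit(GUI,gm,[*ground("top",(316,160),.2)[:2],[-.3,0,.3]])
for k,v in res.items(): print(k,np.round(v[0],4),round(v[1],3))
np.savez("p.npz",**{k:v[0] for k,v in res.items()})
for n in ("bottle","carton","tape"):
    d=cut_out("top",n)[0]["position"]; print(n,ground("top",d,.05))
out=[]
for n,(x0,y0,w,h) in {"top":(180,70,270,180),"scene":(130,170,270,180)}.items():
    o=cv2.resize(im[n],None,fx=U,fy=U,interpolation=cv2.INTER_CUBIC)
    o=np.clip(o.astype(float)*1.5,0,255).astype(np.uint8)
    for k,P in (("bin",BIN),("cad",CAD),("gate",GUI)):
        for b in P:
            cs,_=cv2.findContours(render(n,[b],res[k][0]),cv2.RETR_EXTERNAL,cv2.CHAIN_APPROX_NONE); cv2.drawContours(o,cs,-1,(0,255,255),1)
    g=res["gate"][0]
    for y in(-.023,.023): # wall tops of the channel
        L=slope(np.array([[-.0955,y,0],[-.0955,y,.03],[.16,y,.03]]))@rz(g[2]).T+[g[0],g[1],0]
        cv2.polylines(o,[np.round((proj(n,L)+.5)*U-.5).astype(np.int32)],False,(255,0,255),1)
    out.append(o[y0*U:(y0+h)*U,x0*U:(x0+w)*U])
for i,o in enumerate(out): cv2.imwrite(f"pics/crop{i}.png",cv2.resize(o,(800,533),interpolation=cv2.INTER_AREA)[:,:,::-1])
E
python3 a.py
```

```text
bin [0.5344 0.3361 0.3989] 0.096
cad [ 0.5199 -0.2812  2.9782] 0.105
gate [0.6598 0.0357 0.1453] 1.025
bottle [ 0.71970351 -0.27580556  0.05      ]
carton [0.76113901 0.26130697 0.05      ]
tape [ 0.32594639 -0.24990875  0.05      ]
```

View pics/crop0.png

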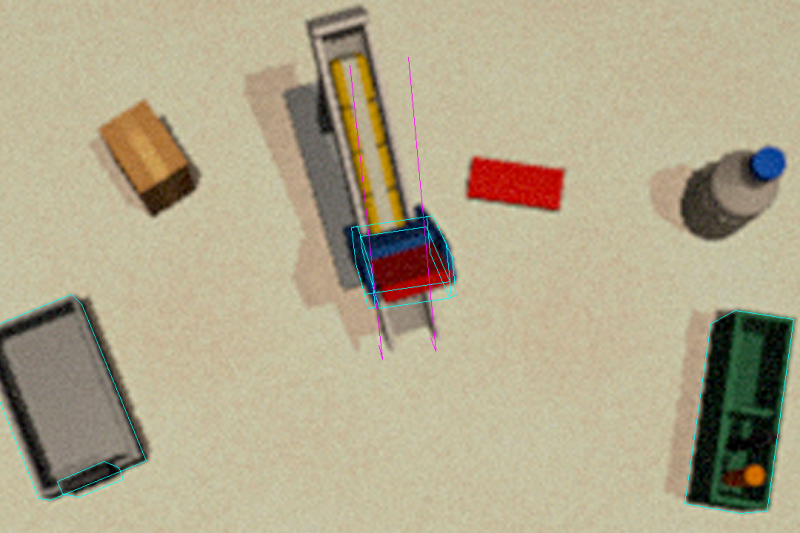

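View pics/crop1.png

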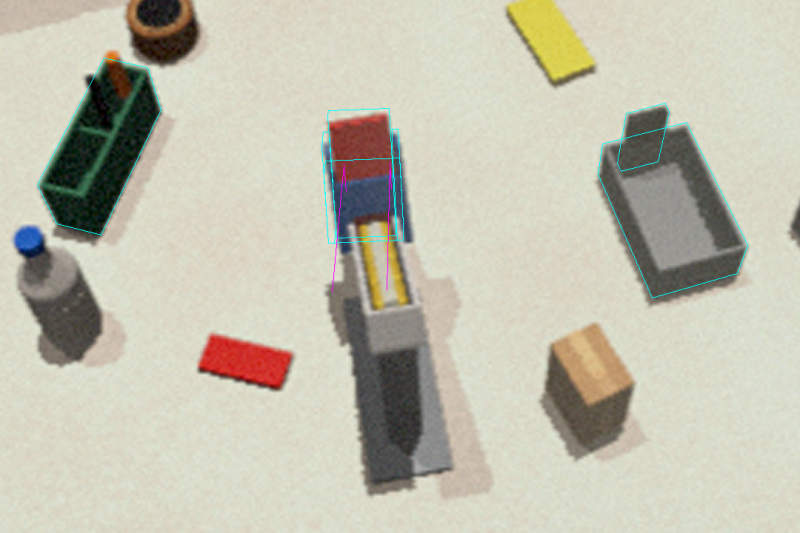

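The crop confirms the bin (fit tight, lug at the crop's (90,478)), the caddy with its empty half on the far side, and the larger red plate in the guide. The gate fit is off, so I'm refining it with a better colour mask and the bar row as the axis.

```bash
cat > b.py <<'E'
from fit import *
im={n:eyes.capture(n) for n in C}
M={};Y={}
for n,(c,r) in {"top":(316,158),"scene":(253,220)}.items():
    h=cv2.cvtColor(cv2.medianBlur(im[n],3),cv2.COLOR_RGB2HSV).astype(int); H,s,v=h[...,0],h[...,1],h[...,2]
    m=(s>80)&(v>15)&(((H>98)&(H<140))|(H<8)|(H>168))
    w=np.zeros_like(m); w[r-30:r+36,c-22:c+22]=1
    _,l,st,_=cv2.connectedComponentsWithStats((m&w).astype(np.uint8)); M[n]=l==1+np.argmax(st[1:,4])
    y=(s>150)&(v>70)&(H>15)&(H<32); c2,r2=(304,120) if n=="top" else (262,262)
    w=np.zeros_like(m); w[r2-40:r2+40,c2-18:c2+18]=1; pts=np.argwhere(y&w)[:,::-1].astype(np.float32); print(n,M[n].sum(),len(pts))
    vx,vy,x0,y0=cv2.fitLine(pts,cv2.DIST_L2,0,.01,.01).ravel(); Y[n]=(np.array([x0,y0]),np.array([-vy,vx]))
MU={n:cv2.resize(m.astype(np.uint8),None,fx=U,fy=U,interpolation=cv2.INTER_NEAREST) for n,m in M.items()}
ax=slope(np.array([[.02,0,.024],[.15,0,.024]]))
def f(p,d=0):
    o=[]
    for n in C:
        r=render(n,GUI,p); a=1-(r&MU[n]).sum()/(r|MU[n]).sum()
        e=(proj(n,ax@rz(p[2]).T+[p[0],p[1],0])-Y[n][0])@Y[n][1]; o+=[a,e]
    return o if d else o[0]+o[2]+.01*((o[1]**2).sum()+(o[3]**2).sum())
best=None
for x in(.6,.63,.66):
  for a in(.1,.2,.3):
    r=minimize(f,[x,.03,a],method="Nelder-Mead",options=dict(initial_simplex=np.array([x,.03,a])+np.array([[0,0,0],[.02,0,0],[0,.02,0],[0,0,.1]]),xatol=1e-4,fatol=1e-4))
    if best is None or r.fun<best.fun: best=r
g=best.x; print(g,best.fun,f(g,1))
p=dict(np.load("p.npz")); p["gate"]=g; p["cad"][2]=-.1634; np.savez("p.npz",**p)
out=[]
for n,(x0,y0,w,h) in {"top":(265,65,95,140),"scene":(215,190,95,140)}.items():
    o=np.clip(cv2.resize(im[n],None,fx=U,fy=U,interpolation=cv2.INTER_CUBIC).astype(float)*1.5,0,255).astype(np.uint8)
    for b in GUI:
        cs,_=cv2.findContours(render(n,[b],g),cv2.RETR_EXTERNAL,cv2.CHAIN_APPROX_NONE); cv2.drawContours(o,cs,-1,(0,255,255),1)
    for y in(-.023,.023):
        L=slope(np.array([[-.0955,y,0],[-.0955,y,.03],[.16,y,.03]]))@rz(g[2]).T+[g[0],g[1],0]
        cv2.polylines(o,[np.round((proj(n,L)+.5)*U-.5).astype(np.int32)],False,(255,0,255),1)
    out.append(o[y0*U:(y0+h)*U,x0*U:(x0+w)*U])
cv2.imwrite("pics/crop2.png",np.hstack(out)[:,:,::-1])
E
python3 b.py
```

```text
top 709 419
scene 682 137
[0.66310304 0.04300733 0.2864176 ] 0.6100807537942428 [np.float64(0.3910689366452693), array([-0.29552116,  0.16513202]), np.float64(0.21704135442686645), array([-0.19813663, -0.20781435])]
```

View pics/crop2.png

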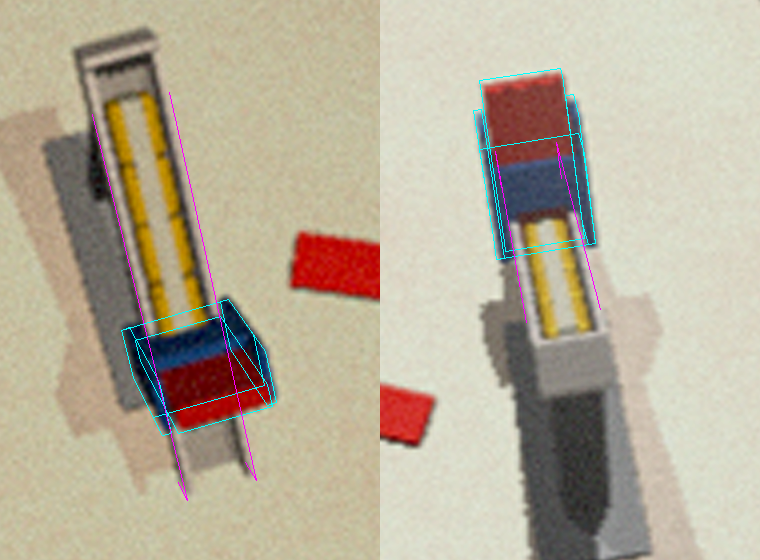

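The overlay matches to about 1 px: the red head edge is at the crop's (175..272, 430..400) and the lip at (187..254, 490..472). I'll do one red-only refinement with the yaw kept, then check reach for the whole plan.

```bash
cat > plan.py <<'E'
from fit import *
from scipy.spatial.transform import Rotation as Ro
from workcell import ctrl,jaws,telemetry
p=dict(np.load("p.npz"))
def rot(z,y):
    z=z/np.linalg.norm(z); return Ro.from_matrix(np.c_[np.cross(y,z),y,z]).as_rotvec()
DN=np.array([0,0,-1.])
def tcp(gr,rv): return np.asarray(gr)+.008*Ro.from_rotvec(rv).as_matrix()[:,2]   # grasp point -> TCP
def W(k,v): return rz(p[k][2])@np.asarray(v,float)+[p[k][0],p[k][1],0]
def D(k,v): return rz(p[k][2])@np.asarray(v,float)
def say(t=""):
    s=telemetry.observe(); print(t,round(s["time"],2),np.round(s["tool_pos"],4),np.round(s["ft_force"],1),round(s["width"],3),round(s["grip_force"],1))
PZ=slope(np.array([[0,0,1.]]),0)[0]; PX=slope(np.array([[1.,0,0]]),0)[0]
BT=-.125; LUGT=[BT-.082,0,.078]
GR=.046 # grasp above plate_mid along the plate
def platept(d): return W("gate",slope(np.array([[0,0,.0625+d]]))[0])
def R_lug(k,s): return rot(DN,s*D(k,[1,0,0]))
def R_plate(s): return rot(-D("gate",PZ),s*D("gate",PX))
def R_cad(s): return rot(DN,s*D("cad",[0,1,0]))
E
cat > c.py <<'E'
from plan import *
im={n:eyes.capture(n) for n in C}; MU={}
for n,(c,r) in {"top":(316,158),"scene":(253,220)}.items():
    h=cv2.cvtColor(im[n],cv2.COLOR_RGB2HSV).astype(int); H,s,v=h[...,0],h[...,1],h[...,2]
    m=(s>100)&(v>30)&((H<8)|(H>168)); w=np.zeros_like(m); w[r-25:r+25,c-20:c+20]=1
    _,l,st,_=cv2.connectedComponentsWithStats((m&w).astype(np.uint8)); k=1+np.argmax(st[1:,4]); print(n,st[k]); MU[n]=cv2.resize((l==k).astype(np.uint8),None,fx=U,fy=U,interpolation=cv2.INTER_NEAREST)
HB=[slope(box((-.007,.007),(-.028,.028),(.07,.125)))]
f=lambda q:[1-(render(n,HB,[*q,p["gate"][2]])&MU[n]).sum()/(render(n,HB,[*q,p["gate"][2]])|MU[n]).sum() for n in C]
r=minimize(lambda q:sum(f(q)),p["gate"][:2],method="Nelder-Mead",options=dict(initial_simplex=p["gate"][:2]+np.array([[0,0],[.01,0],[0,.01]]),xatol=1e-4))
print("red fit",r.x,f(r.x),"old",p["gate"],f(p["gate"][:2]))
q=lambda t,P,R:print(t,(lambda j:None if j is None else np.round(j,2))(ctrl.inverse_kinematics(P,R)))
for s in(1,-1):
    R=R_lug("bin",s); q(("pick",s),tcp(W("bin",[-.082,0,.078]),R),R)
    R=R_lug("gate",s); q(("place",s),tcp(W("gate",LUGT),R),R)
    R=R_plate(s); q(("plate",s),tcp(platept(GR),R),R); q(("out",s),tcp(platept(GR+.13),R),R)
    R=R_cad(s); q(("cad",s),tcp(W("cad",[.042,0,.005+.0625+GR]),R),R); q(("cadhi",s),tcp(W("cad",[.042,0,.22+GR]),R),R)
E
python3 c.py
```

```text
top [305 152  28  21 366]
scene [241 209  23  22 400]
red fit [0.66543482 0.04395563] [np.float64(0.10549481754933976), np.float64(0.10377358490566035)] old [0.66310304 0.04300733 0.2864176 ] [np.float64(0.1611302549965541), np.float64(0.1500386697602475)]
('pick', 1) [ 0.21  0.41 -0.99  1.84  0.38  1.1  -0.53]
('place', 1) [ 0.79  0.13 -0.84  2.04  0.11  1.02  0.18]
('plate', 1) [ 0.59 -0.13 -0.54  2.03 -0.36  0.72  0.53]
('out', 1) None
('cad', 1) [ 0.91  0.42 -0.61  1.62  0.26  1.18  1.65]
('cadhi', 1) [ 0.91  0.32 -0.62  1.43  0.19  1.45  1.71]
('pick', -1) [ 0.33  0.5  -1.17  1.84  0.51  1.14  2.52]
('place', -1) None
('plate', -1) [ 0.82 -0.14 -0.75  2.02 -0.42  0.73 -2.56]
('out', -1) None
('cad', -1) [ 0.68  0.37 -0.31  1.63  0.12  1.16 -1.39]
('cadhi', -1) [ 0.7   0.28 -0.33  1.43  0.09  1.44 -1.37]
```

```bash
cat > d.py <<'E'
from plan import *
p["gate"][:2]=[.66543,.04396]; np.savez("p.npz",**p)
for s in(1,):
  for tilt in(-.5,-.25,0,.25,.5):
    R=(Ro.from_rotvec(R_plate(s))*Ro.from_rotvec([0,tilt,0])).as_rotvec()
    row=[]
    for d in(0,.03,.06,.08,.1,.12,.14):
        j=ctrl.inverse_kinematics(tcp(platept(GR+d),R),R); row.append(None if j is None else np.round(j,2).tolist())
    print(s,tilt,[r is not None for r in row],[r for r in row if r][-1])
R=R_plate(1)
for d in(.075,.085,.1):
  for up in(0,.05,.1):
    print(d,up,ctrl.inverse_kinematics(tcp(platept(GR+d)+[0,0,up],R),R) is not None)
E
python3 d.py
```

```text
1 -0.5 [True, True, True, True, True, False, False] [0.11, -0.29, -0.44, 2.06, 0.53, 0.91, -0.44]
1 -0.25 [True, True, True, True, False, False, False] [-0.12, -0.29, -0.07, 2.06, 0.25, 0.82, -0.1]
1 0 [True, True, True, True, True, False, False] [0.26, -0.28, -0.18, 1.99, -0.3, 0.92, 0.49]
1 0.25 [True, True, True, True, True, True, True] [0.2, -0.23, 0.05, 1.9, -0.53, 1.16, 0.76]
1 0.5 [True, True, True, True, True, True, True] [1.0, -0.05, -0.58, 1.8, -0.77, 1.4, 1.0]
0.075 0 True
0.075 0.05 True
0.075 0.1 True
0.085 0 True
0.085 0.05 True
0.085 0.1 True
0.1 0 True
0.1 0.05 True
0.1 0.1 True
```

```bash
cat > e.py <<'E'
from plan import *
s=telemetry.observe(); P=np.array(s["tool_pos"])
ctrl.movel([P[0],P[1],.40],feed=.35)
R=R_lug("bin",1); T=tcp(W("bin",[-.082,0,.078]),R)
ctrl.goto(T+[0,0,.30],R); say("above")
ctrl.movel(T+[0,0,.10],feed=.3)
print(ctrl.movel(T,feed=.1,f_stop=12)); say("at lug")
jaws.grasp(80); say("grip")
ctrl.movel(T+[0,0,.012],feed=.06); say("lift")
for n in C: cv2.imwrite(f"pics/{n}_lift.png",eyes.capture(n)[:,:,::-1])
E
python3 e.py
```

```text
above 5.74 [0.4595 0.3034 0.3699] [-0.6  0.4  0.2] 1.0 0.0
False
at lug 7.71 [0.4594 0.3046 0.0707] [-0.  -0.5  0.5] 1.005 0.0
grip 8.38 [0.4594 0.3043 0.0704] [ 0.6 -0.5  1.4] 0.111 81.0
lift 8.73 [0.4585 0.3041 0.0819] [ 0.2  0.4 -4.5] 0.113 80.2
```

```bash
cat > f.py <<'E'
from plan import *
R=R_lug("gate",1); T=tcp(W("gate",LUGT),R)
ctrl.movel(T+[0,0,.013]+D("gate",[0,.13,0]),R,feed=.18); say("beside")
ctrl.movel(T+[0,0,.013],feed=.15); say("over")
print(ctrl.movel(T-[0,0,.004],feed=.03,f_stop=6)); say("down")
jaws.ungrasp(); say("open")
P=np.array(telemetry.observe()["tool_pos"])
ctrl.movel(P+[0,0,.12],feed=.25); say("up")
for n in C: eyes.capture(n)
def near(n,q,px): return min(cut_out(n,q) or cut_out(n,q),key=lambda d:np.hypot(*(np.array(d["position"])-px)))
im=eyes.capture("scene"); cv2.imwrite("pics/s1.png",cv2.resize(im[150:350,130:400],(800,593))[:,:,::-1])
E
python3 f.py
```

```text
beside 10.07 [0.4303 0.1114 0.0832] [-0.4  0.7 -3.4] 0.113 80.1
over 11.09 [ 0.4666 -0.0132  0.0829] [ 0.4  0.5 -4. ] 0.108 80.1
True
down 11.55 [ 0.4667 -0.0142  0.0703] [-0.5  0.1  4. ] 0.112 81.2
open 12.27 [ 0.4648 -0.0144  0.069 ] [-0.5  0.6  0. ] 0.997 0.0
up 12.9 [ 0.4646 -0.0144  0.1888] [-0.1 -0.7  0.4] 0.998 0.0
```

View pics/s1.png

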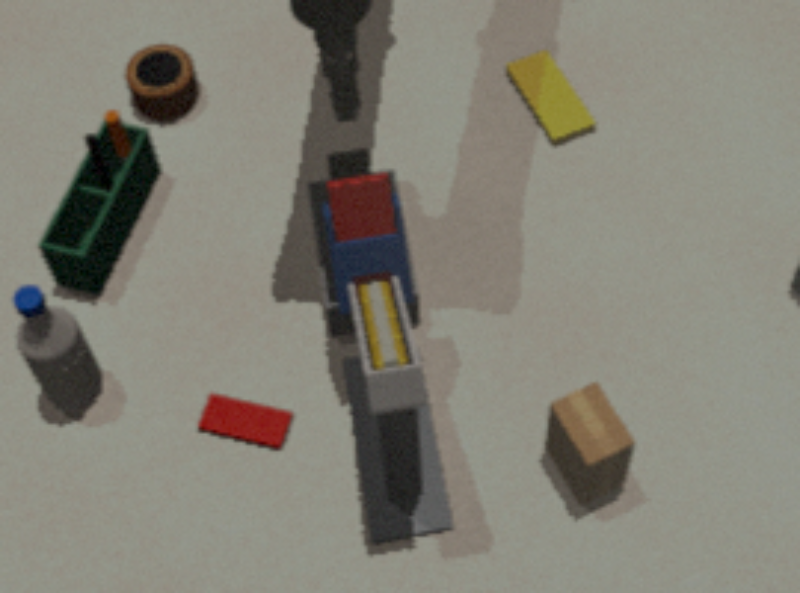

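The bin stands under the lip: its lug is at the crop's (348,160) and its sides show on both sides of the chute. Next is the plate.

```bash
cat > g.py <<'E'
from plan import *
P=np.array(telemetry.observe()["tool_pos"]); R=R_plate(1)
ctrl.movel([P[0],P[1],.36],feed=.35)
ctrl.goto(tcp(platept(GR+.085),R),R); say("pre")
print(ctrl.movel(tcp(platept(GR),R),feed=.12,f_stop=10)); say("at plate")
im={n:eyes.capture(n) for n in C}
a=[cv2.resize(im["top"][100:220,260:380],(400,400)),cv2.resize(im["scene"][170:290,195:315],(400,400))]
cv2.imwrite("pics/s2.png",np.hstack(a)[:,:,::-1])
E
python3 g.py
```

```text
pre 14.41 [0.5705 0.0164 0.2963] [ 1.  -0.4  0.6] 0.999 0.0
False
at plate 15.27 [0.6148 0.0289 0.2261] [ 1.1 -0.2  0.2] 1.001 0.0
```

View pics/s2.png

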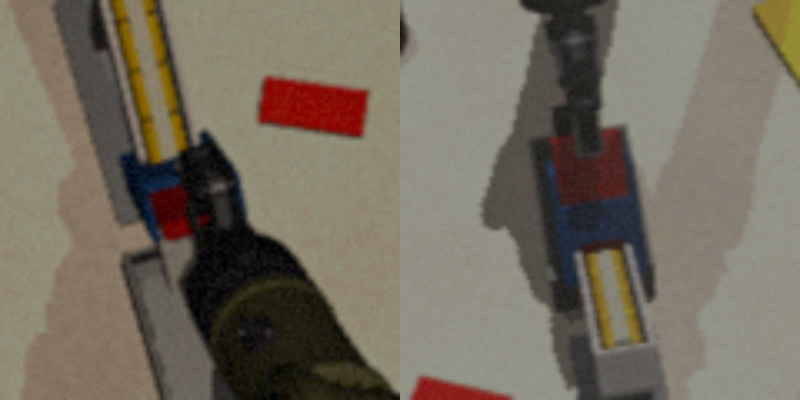

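The fingers straddle the plate near mid-width: the finger is at (587,140) and the plate spans 553–628. Next I grip and draw.

```bash
cat > h.py <<'E'
from plan import *
R=R_plate(1)
jaws.grasp(70); say("grip")
ctrl.movel(tcp(platept(GR+.095),R),feed=.12); say("drawn")
ctrl.movel(tcp(platept(GR+.095),R)+[0,0,.09],feed=.2); say("up")
im={n:eyes.capture(n) for n in C}
a=[cv2.resize(im["top"][80:240,240:400],(400,400)),cv2.resize(im["scene"][140:300,175:335],(400,400))]
cv2.imwrite("pics/s3.png",np.hstack(a)[:,:,::-1])
R=R_cad(1)
for s in(1,-1):
  for z in(.115,.135,.25,.3): 
    j=ctrl.inverse_kinematics(W("cad",[.042,0,z]),R_cad(s)); print(s,z,None if j is None else np.round(j,2))
E
python3 h.py
```

```text
grip 16.02 [0.6142 0.0288 0.2255] [-4.4 -0.8  3.8] 0.139 70.2
drawn 16.97 [0.5656 0.0149 0.3046] [-0.2 -0.1 -1.9] 0.138 69.3
up 17.57 [0.5655 0.0148 0.3938] [ 0.2  0.8 -2.6] 0.138 69.3
1 0.115 [ 0.29  0.35  0.18  1.64 -0.07  1.16  1.89]
1 0.135 [ 0.29  0.33  0.17  1.61 -0.06  1.2   1.88]
1 0.25 [ 0.3   0.27  0.16  1.46 -0.04  1.42  1.87]
1 0.3 [ 0.31  0.25  0.16  1.38 -0.04  1.51  1.87]
-1 0.115 [ 0.79  0.38 -0.44  1.62  0.17  1.18 -1.43]
-1 0.135 [ 0.78  0.37 -0.44  1.6   0.16  1.22 -1.42]
-1 0.25 [ 0.77  0.3  -0.43  1.44  0.12  1.43 -1.39]
-1 0.3 [ 0.76  0.28 -0.42  1.36  0.12  1.52 -1.38]
```

View pics/s3.png

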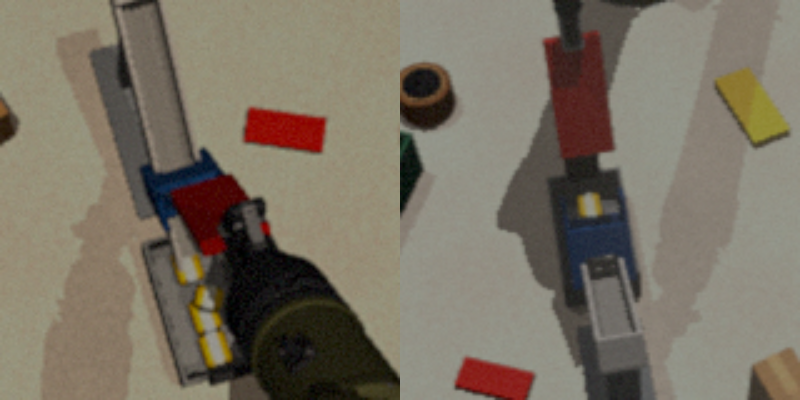

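The chute is empty, with three bars clearly in the bin (the top crop's (205,295), (207,318) and (215,350)). The fourth, at (190,265), is at or under the lip. Carrying the plate over the caddy and checking both.

```bash
cat > i.py <<'E'
from plan import *
R=R_cad(-1); T=tcp(W("cad",[.042,0,.005+.0625+GR]),R)
ctrl.goto(T+[0,0,.24],R); say("above")
ctrl.movel(T+[0,0,.09],feed=.25); say("near")
im={n:eyes.capture(n) for n in C}
a=[cv2.resize(im["top"][100:260,280:480],(400,320)),cv2.resize(im["scene"][150:310,115:315],(400,320))]
for n in C: print(n,[(round(d["p"],2),np.round(d["position"]).tolist()) for d in cut_out(n,"bar0")])
cv2.imwrite("pics/s4.png",cv2.resize(np.hstack(a),(800,320))[:,:,::-1])
E
python3 i.py
```

```text
above 19.28 [ 0.5617 -0.287   0.3455] [ 0.3  0.6 -1.8] 0.139 69.2
near 20.03 [ 0.5624 -0.288   0.1974] [ 0.   0.4 -0.7] 0.141 69.2
scene []
top [(0.68, [323.0, 200.0]), (0.67, [423.0, 213.0]), (0.62, [321.0, 210.0]), (0.53, [228.0, 121.0]), (0.48, [326.0, 219.0])]
```

View pics/s4.png

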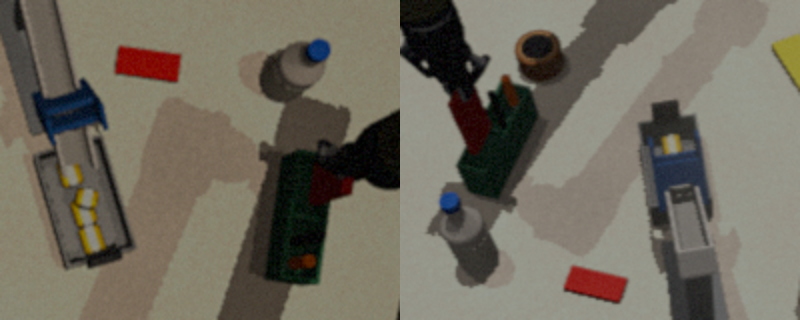

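All four bars lie in the bin (the crop's (70,175), (87,198), (83,215) and (92,238)), and the plate is above the empty half. Lowering with a force stop.

```bash
cat > j.py <<'E'
from plan import *
R=R_cad(-1); T=tcp(W("cad",[.042,0,.005+.0625+GR]),R); print("nominal z",T[2])
hit=ctrl.movel(T+[0,0,.012],feed=.12,f_stop=6); say(hit)
if not hit:
    hit=ctrl.movel(T-[0,0,.005],feed=.02,f_stop=5); say(hit)
E
python3 j.py
```

```text
nominal z 0.10550000000000001
False 21.03 [ 0.5619 -0.2882  0.1183] [ 0.2 -0.7 -1.9] 0.138 69.2
True 21.63 [ 0.5614 -0.288   0.1062] [ 1.2 -0.1  4.1] 0.141 70.1
```

```bash
cat > k.py <<'E'
from plan import *
jaws.ungrasp(); say("open")
P=np.array(telemetry.observe()["tool_pos"])
ctrl.movel(P+[0,0,.06],feed=.08); say(); ctrl.movel(P+[0,0,.24],feed=.3)
ctrl.goto([.45,-.45,.35],R_cad(-1)); ctrl.dwell(.5); say("clear")
im={n:eyes.capture(n) for n in C}
a=[cv2.resize(im["top"][60:260,190:460],(400,296)),cv2.resize(im["scene"][150:350,115:385],(400,296))]
cv2.imwrite("pics/s5.png",cv2.resize(np.hstack(a),(800,296))[:,:,::-1])
E
python3 k.py
```

```text
open 22.33 [ 0.5603 -0.2876  0.1047] [-0.1 -0.7  0.1] 0.996 0.0
 23.23 [ 0.5599 -0.2875  0.1642] [0.  0.6 1.2] 1.0 0.0
clear 25.29 [ 0.4503 -0.4497  0.3501] [-0.2  1.   0. ] 1.0 0.0
```

View pics/s5.png

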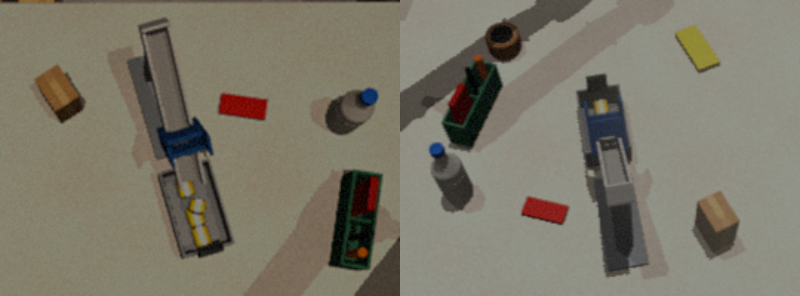

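The plate stands in the caddy's empty half (the crop's (367,193)), the four bars are in the bin, and the bottle, carton and tape have not moved.

```bash
python3 -c "
from workcell import job
print(job.close_job())"
```

```text
the job is handed in; nothing more can be done
None
```

The job is handed in: the bin stands under the chute lip with all four bars in it, the red plate stands in the caddy's empty half, and the bottle, carton and tape were left where they were; it took about 25 s of the 58 s allowed, and no verdict was returned.

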